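# Check a sprung test probe on the reference plate

### The job

Check the alloy tester's probe on the reference plate. First turn the quarter-turn lever of the check block fully open, so that its cover disc swings away from the plate; then take the probe out of its stand and hold its sprung tip on the ring-marked spot, square to the sloping plate, pressing lightly so that the tip is about half-way in, never to its stop. Finish while still holding it there, and leave the other things on the bench where they are.

Things in the scene. Friction and masses are not known exactly. Their poses are not given: they have to be found in the camera images.
- check_block: Fixed aluminium check block, base plate 100 x 200 mm with its top 12 mm above the bench. Origin: centre of its underside; z up; at yaw 0 x points away from the robot and y to the left. At its +y end, centred at (0, 30) mm, a small table slopes 20 degrees down toward the block's -x side (toward the robot) and carries the reference plate; at its -y end, at (0, -45) mm, an upright pivot post carries the lever with the cover disc.
- ref_plate: Copper-coloured reference plate 44 x 44 x 5 mm, fixed on the sloping table. Origin: centre of its underside; its z axis is square to its face, pointing out of it: up and leaning 20 degrees toward the block's -x side.
- spot (a point): The marked spot: centre of the engraved dark ring (15 mm across, with a centre dot) at the middle of the reference plate's upper face, about 46 mm above the bench. Same axes as ref_plate.
- cover (a joint): The quarter-turn lever with cover disc, on an upright hinge that stays where it is left (about 0.06 N m of friction, so about 1.1 N at the handle). 0 rad = closed stop: disc (54 mm across, underside 60 mm above the bench) over the plate, handle on the block's -y side. It grows as the lever turns clockwise seen from above, to pi/2 = open stop: disc swung to the block's +x side, handle on the block's -x side, toward the robot.
- handle (a point): Point on the axis of the lever's handle, an upright black round post 14 mm in diameter, standing from 67 to 103 mm above the bench, 55 mm from the hinge axis; this point is 88 mm above the bench. Below the post is the lever arm, 18 mm wide.
- hinge (a point): Point on the hinge axis of the lever, at the height of handle. The hub there is lower: its top lies 73 mm above the bench.
- stand: Fixed dark wooden block 60 x 60 x 50 mm with a square hole down through it (18 mm wide) in which the probe stands. Origin: centre of its underside, z up.
- probe: The loose probe, 100 g (varies), standing upright in the stand with its square collar (26 x 26 x 6 mm) on the stand's top. Origin: on its axis at the collar's underside; z along its axis toward the rear end. Above the collar a square grey grip 16 x 16 mm, flats square to x and y, runs from z = 6 to 66 mm (a small button to 69 mm); below it a round nose 14 mm in diameter runs to z = -30 mm, then the sprung tip to z = -44 mm.
- plunger (a joint): How far the sprung brass tip (8 mm in diameter, round-ended) is pushed into the probe: 0 = fully out, 0.014 m = at its stop. The spring pushes with 0.8 N at 0 and 0.4 N more for each mm.
- tip (a point): The very end of the sprung tip, 44 mm below the probe's origin when out.
- flux_tin: Bystander: round green tin, 73 mm across, 28 mm high, behind the block. Origin: centre of its underside.
- loupe: Bystander: folding loupe 26 x 64 x 15 mm, on the bench in front of the stand. Origin: centre of its underside.
- handpiece: Bystander: slim handpiece 24 x 188 x 24 mm, lying in front of the block. Origin: centre of its underside.
- red_ring: Bystander: polishing wheel 62 mm across, 23 mm high, behind the block. Origin: centre of its underside.
- black_block: Bystander: small black block 22 x 42 x 16 mm, to the left in front. Origin: centre of its underside. Beside it the long head of the bench lamp hangs low over the bench to the left (from about 0.22 m left of the robot outward, 0.33 to 0.5 m ahead) and can be in the way; there is room to pass in front of it, within 0.28 m ahead of the robot.
Things that resemble listed ones, but are neither listed nor needed, are in the scene too. Several things have the shape of the stand; the one meant has the colours described above.

How it is judged:
On the way, in this order (a step that is already met when the one before it is completed fails the run):
1. the lever is turned to its open stop while the probe is still in its stand (value of joint cover above 1.4 rad and z of probe in the frame of stand below 0.06 m), for 0.2 s.
2. the probe is out of its stand (z of tip in the frame of stand above 0.052 m), for 0.1 s.
3. the tip rests lightly on the marked spot, square to the plate (value of joint plunger between 0.003 and 0.011 m and contact force between probe and ref_plate above 1 N and distance between tip and spot below 0.006 m and angle between the z axis of probe and the z axis of ref_plate, either way round below 0.16 rad), for 0.5 s.
At the end, for the whole second after the job is handed in: The probe is held by the fingers alone, still (under 20 mm/s), its tip in contact within 6 mm of the spot's centre, its axis within 0.16 rad (9 degrees) of square to the plate, the tip pushed in 3 to 11 mm (about 2 to 5 N), and the lever within 0.17 rad of its open stop (all of step 3 and value of joint cover above 1.4 rad and linear speed of probe below 0.02 m/s and contact force between the fingers and probe above 2 N and contact force between probe and stand below 0.1 N and contact force between probe and check_block below 7 N); the arm keeps its last pose, push and grip.
It fails at once if the probe is pressed hard (over 15 N) on the check block or its plate (contact force between probe and check_block above 15 N).
It fails at once if the sprung tip is pushed in to its stop (over 13 mm) (value of joint plunger above 0.013 m).
It fails at once if another loose thing on the bench is moved more than 30 mm (distance of any of flux_tin, loupe, handpiece, red_ring, black_block from where it was at the start of the episode above 0.03 m).
It also fails if it takes over 51 s, if anything falls off the work surface, if the arm or the gripper's body presses on something with over 40 N, if the wrist force passes 120 N, or if a joint passes its speed limit or range.

### The arm

A 6-joint arm with a two-finger parallel gripper is mounted at the origin on a cart in front of the work surface, level with it; the furniture and walls round the work are solid. World frame = base frame: x ahead of the robot, y to its left, z up, the work surface at z = 0. Lengths are in m, angles in rad, forces in N, time in s.
With the tool pointing down it reaches from about 0.375 to 0.9 m from the base axis. Payload 3.1 kg.
Tool frame: the origin (TCP) lies midway between the tips of the shut fingers; the grasp point (between the pads) lies 19 mm behind it; z points along the fingers, x is the direction in which the jaws open and shut, and the axes are right-handed (so a half turn about z gives the same grasp; the last joint's range is limited). The gripper opens to 85 mm and grips with 20 to 120 N. Pads are 22 mm wide; open, the fingers measure 114 mm over their backs; the gripper's body (76 mm by 85 mm) begins 54 mm behind the grasp point. The pads swing forward as they close: fully open they stand 13 mm farther back than shut.
Start: joints at [1.157, 0.527, 1.433, -0, 1.181, -0.178], TCP at [0.145, 0.608, 0.231] pointing down, gripper open.
Joint ranges: [-3.08, 3.08], [-0.75, 2.2], [0.22, 2.44], [-1.43, 4.57], [0, 2.65], [-2.85, 2.85]. Speed limits (rad/s): [2.79, 2.79, 3.14, 3.14, 3.14, 3.14].

### API

Orientations are given as a unit quaternion [x, y, z, w].
In Python, from station import * gives the robot as it stands.
- The arm moves only by the tool servo_tool, never from a script. Its argument "targets" is a list of rows, each a list of 6 numbers: the shift along the tool's x, y, z in mm, then the turn, a rotation vector about the tool's x, y, z in degrees. A call has 1 to 10 rows; each row is the pose to reach, as a shift and turn from the pose commanded when the call began, along the tool's axes at that moment; what a row does not reach only later rows make up. A row lasts 1/8 s, in which the tool goes at most 62.5 mm and 10.7 degrees, less where a joint would pass 70% of its speed; a pose out of reach is approached as far as the arm can. A call with a gripper value outside its range is refused whole. "gripper" is the finger opening in mm, from 0 to 85.4, set as the call begins (left out, the last holds). The fingers move at their own pace and stop on an object; "newtons" is the grip in N (left out, the last holds). Time passes only in rows, so rows that repeat a pose let the fingers close. It gives the time, the measured TCP pose, the force and the opening at its end, in the units of the state.
- sense(): the state, without advancing time (a new reading comes with each control period).
- snapshot(name): name is "scene" or "top" or "wrist"; returns a dict with "color" (420x560x3 uint8, red, green, blue), "vfov" (degrees; the focal length in pixels is half the picture's height over the tangent of half this angle, whatever the lens; pixels are square), "cx", "cy" (the principal point, pixels), "R" (3x3) and "t" (3): a world point X has camera coordinates R X + t. Camera axes: x right, y down, z forward; pixel columns grow to the right and rows downward; lengths in m; the calibration is good to about 2 mm. The wrist camera is an equidistant fisheye: a pixel r from the principal point sees the ray r / f radians off the axis. A picture is of the moment at which its call begins. There is no depth.
- sign_off(): hands the job in, once; it reports no verdict.
The state is a dict: "t": time; "q": joint angles; "qd": joint speeds; "tau": joint torques, N m; "tcp_pos": TCP position; "tool_rot": TCP orientation; "force": force on the tool from outside, world axes, zero at the start; "ft_torque": the same for the moment, N m; "finger_gap": opening from 0.0 (shut) to 1.0 (fully open).
Only numpy, scipy, OpenCV 4.12 (cv2) and the standard library are available. Lean on these libraries where they do the work, as an engineer would, in place of code of your own. Each camera call takes 0.05 s, during which the arm holds its last target. There are 200 camera calls.

## Working session

There is one attempt and no reset: what is moved stays moved. The work goes in short steps, Python scripts to look and compute and a tool call to move; the robot and the scene stay as the last step left them, time stands still between calls to the robot, and variables do not carry over. Pictures are saved under pics/ and viewed, about 8 in all and at most 12, crops included, and the job is handed in when it is done.

Besides the shell and the picture viewer there is one more tool, called after ">>>" as name(argument=value, ...), one argument or row to a line, values as JSON. servo_tool: Moves the arm, as the interface text tells. Its arguments: {"type":"object","properties":{"targets":{"type":"array","items":{"type":"array","items":{"type":"number"}}},"gripper":{"type":"number"},"newtons":{"type":"number"}},"required":["targets"]}

```bash
mkdir -p pics; ls; cat > h.py <<'E'
from station import *
import numpy as np, cv2
from scipy.spatial.transform import Rotation as Ro
def shot(n,f):
    s=snapshot(n); cv2.imwrite('pics/'+f,s['color'][:,:,::-1]); np.savez('pics/'+f[:-4],**{k:np.array(v) for k,v in s.items()}); return s
def ray(s,u,v):
    f=210/np.tan(np.radians(float(s['vfov']))/2)
    d=np.array([u-s['cx'],v-s['cy'],f]);d=d/np.linalg.norm(d)
    return -s['R'].T@s['t'], s['R'].T@d
def hit(s,u,v,z):
    c,d=ray(s,u,v); return c+d*(z-c[2])/d[2]
def tri(a,b):
    A=[];B=[]
    for c,d in (a,b):
        P=np.eye(3)-np.outer(d,d);A.append(P);B.append(P@c)
    X=np.linalg.solve(sum(A),sum(B));return X,[np.linalg.norm(P@X-q) for P,q in zip(A,B)]
E
python3 - <<'E'
from h import *
a=shot('scene','a.png');b=shot('top','b.png')
for s in (a,b): print(s['vfov'],s['cx'],s['cy'],-s['R'].T@s['t'],s['R'])
print(sense())
E
```

```text
pics
43.74345034276414 280.6087291305424 207.42541776017475 [ 0.1381257  -0.45234985  0.70972444] [[ 0.73816347 -0.67461145  0.00375306]
 [-0.47893622 -0.52795636 -0.70134312]
 [ 0.47511555  0.51590839 -0.71281396]]
42.820029220441 278.9872424903512 202.84821757401835 [0.47779021 0.0106129  1.10863404] [[-5.54287387e-04 -9.99913367e-01  1.31510916e-02]
 [-9.98698363e-01 -1.17222962e-04 -5.10055542e-02]
 [ 5.10026771e-02 -1.31622453e-02 -9.98611778e-01]]
{'t': 0.1, 'q': array([ 1.15752698e+00,  5.28362322e-01,  1.43375913e+00, -8.74611750e-07,
        1.18141973e+00, -1.78505025e-01]), 'qd': array([ 1.13819927e-03, -1.82855306e-03, -8.18998584e-04,  2.06057639e-03,
       -9.36889853e-06, -9.23075697e-04]), 'tau': array([-2.98973209e-04, -4.43304920e+01, -1.78585356e+01, -2.46587269e-04,
        3.86943444e-03, -4.40189964e-06]), 'tcp_pos': array([0.14509716, 0.60726643, 0.23044295]), 'tool_rot': array([ 7.85051682e-01,  6.19429502e-01, -8.59655282e-04,  4.58448306e-04]), 'force': array([0.78793181, 0.35834746, 0.13555649]), 'ft_torque': array([ 0.01525338, -0.06518223,  0.02389969]), 'finger_gap': 0.9984382900475174}
```

View pics/a.png

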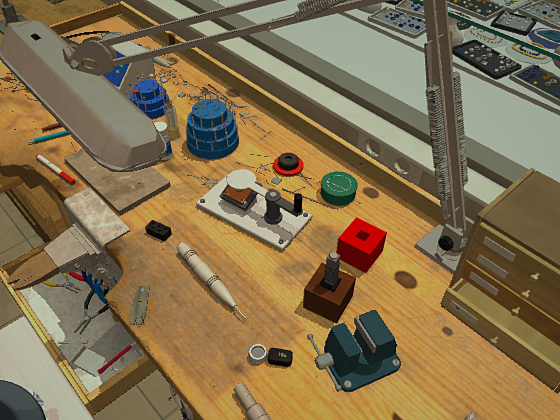

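View pics/b.png

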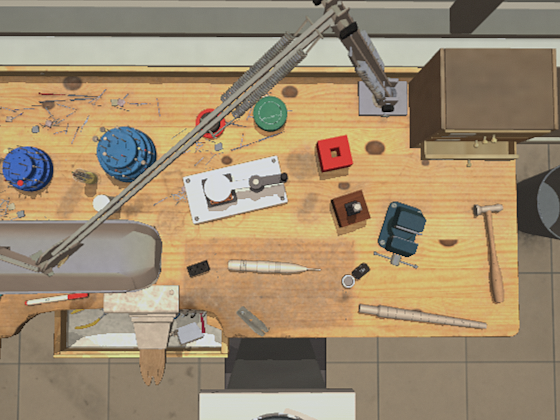

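The brown block (scene 329,290; top 350,209) holds the probe. The similar red block (361,243; 334,153) is empty, so I choose the brown one. I'll measure with crops next.

```bash
python3 - <<'E'
from h import *
a=dict(np.load('pics/a.npz'));b=dict(np.load('pics/b.npz'))
A=cv2.imread('pics/a.png');B=cv2.imread('pics/b.png')
c1=cv2.resize(A[160:330,190:370],None,fx=4,fy=4,interpolation=cv2.INTER_CUBIC)[:600,:]
c1=cv2.resize(A[150:330,190:390],(500,450),interpolation=cv2.INTER_CUBIC)
c2=cv2.resize(B[140:240,175:405],(800,348),interpolation=cv2.INTER_CUBIC)
cv2.imwrite('pics/c2.png',c2);cv2.imwrite('pics/c1.png',c1)
# lamp joint, lamp arm
for p,q in (((90,52),(45,265)),((150,150),(158,245)) ,((322,8),(190,140))): print(tri(ray(a,*p),ray(b,*q)))
E
```

```text
(array([0.43361032, 0.35615641, 0.26998444]), [np.float64(0.010920644314162214), np.float64(0.010920644314162335)])
(array([0.44979645, 0.21760238, 0.13411053]), [np.float64(0.0016005177411799476), np.float64(0.0016005177411799547)])
(array([0.63814011, 0.08409056, 0.37612474]), [np.float64(0.053496675687627816), np.float64(0.05349667568762783)])
```

View pics/c1.png

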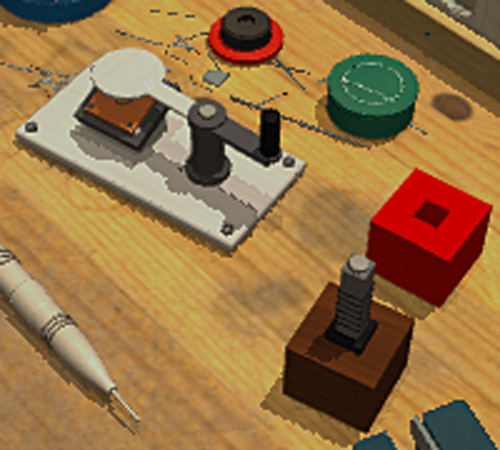

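View pics/c2.png

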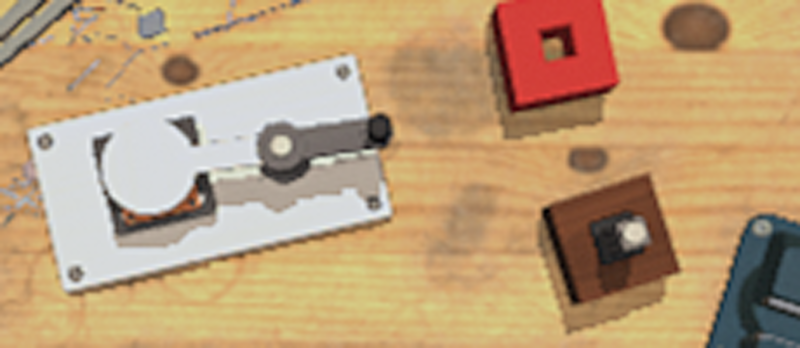

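Crops: the block's corners in c2 are (30,130), (352,57), (392,215), (68,293). The handle is at (379,128), the hub at (280,147), and the stand's corners are (545,210), (650,175), (680,270), (578,303) with the probe button at (634,234).

```bash
python3 - <<'E'
from h import *
a=dict(np.load('pics/a.npz'));b=dict(np.load('pics/b.npz'))
f2=lambda p:(p[0]/3.478+175,p[1]/3.478+140); f1=lambda p:(p[0]/2.5+190,p[1]/2.5+150)
np.set_printoptions(precision=4,suppress=True)
C=np.array([hit(b,*f2(p),.012)[:2] for p in ((30,130),(352,57),(392,215),(68,293))])
print('block',C.mean(0)); e=(C[0]+C[3]-C[1]-C[2])/2; print('y axis',e,np.linalg.norm(e)); 
C2=np.array([hit(a,*f1(p),.012)[:2] for p in ((16,135),(305,165),(228,245))]);print('scene corners',C2,'top corners',C)
yaw=np.arctan2(-e[0],e[1]);print('yaw deg',np.degrees(yaw))
R=np.array([[np.cos(yaw),-np.sin(yaw)],[np.sin(yaw),np.cos(yaw)]])
m=C.mean(0)
for n,p in dict(spot=(0,30),hinge=(0,-45),hand0=(0,-100),hand90=(-55,-45)).items(): print(n,m+R@np.array(p)/1000)
print('hinge meas',hit(b,*f2((281,147)),.073),tri(ray(a,*f1((207,107))),ray(b,*f2((281,147)))))
print('handle meas',hit(b,*f2((379,128)),.103),tri(ray(a,*f1((270,115))),ray(b,*f2((379,128)))))
S=np.array([hit(b,*f2(p),.05)[:2] for p in ((545,210),(650,175),(680,270),(578,303))])
d=(S[0]+S[3]-S[1]-S[2])/2
print('stand',S.mean(0),np.linalg.norm(d),np.degrees(np.arctan2(-d[0],d[1])))
print('button',hit(b,*f2((634,232)),.119),tri(ray(a,*f1((360,262))),ray(b,*f2((634,232)))))
E
```

```text
block [0.5604 0.0851]
y axis [-0.0447  0.1901] 0.19529113251014563
scene corners [[ 0.4919  0.1658]
 [ 0.6311 -0.0026]
 [ 0.5372 -0.0211]] top corners [[ 0.5861  0.1917]
 [ 0.6296  0.0018]
 [ 0.5359 -0.0217]
 [ 0.49    0.1686]]
yaw deg 13.233878534090394
spot [0.5535 0.1143]
hinge [0.5707 0.0413]
hand0 [ 0.5833 -0.0122]
hand90 [0.5172 0.0287]
hinge meas [0.5706 0.0419 0.073 ] (array([0.5714, 0.0407, 0.0788]), [np.float64(0.0016134979244342878), np.float64(0.0016134979244345033)])
handle meas [ 0.5783 -0.0121  0.103 ] (array([ 0.5795, -0.0131,  0.1045]), [np.float64(0.0016700407200644243), np.float64(0.001670040720064338)])
stand [ 0.52   -0.1467] 0.062321384341297865 18.124544385440746
button [ 0.5212 -0.1476  0.119 ] (array([ 0.5222, -0.1483,  0.1203]), [np.float64(0.0013747479891477207), np.float64(0.0013747479891477682)])
```

```bash
cat >> h.py <<'E'
np.set_printoptions(precision=4,suppress=True)
def down(yaw): # tool z down, tool x at world yaw (deg)
    return Ro.from_euler('z',yaw,degrees=True)*Ro.from_euler('x',180,degrees=True)
def rows(ws):
    s=sense();R0=Ro.from_quat(s['tool_rot']);p0=s['tcp_pos']
    print('now',s['t'],p0,'F',s['force'],s['finger_gap'])
    for p,R in ws:
        print(np.round(np.r_[R0.inv().apply(np.array(p)-p0)*1000,(R0.inv()*R).as_rotvec(degrees=True)],1))
E
python3 - <<'E'
from h import *
rows([((.2,.42,.33),down(60)),((.27,.28,.33),down(45)),((.33,.2,.33),down(35)),((.42,.08,.30),down(13)),((.5,-.012,.25),down(13))])
a=dict(np.load('pics/a.npz'));b=dict(np.load('pics/b.npz'))
# lamp rods: scene line plane x top rays
for l in (((110,42),(300,17)),((105,70),(325,10))):
    n=np.cross(ray(a,*l[0])[1],ray(a,*l[1])[1]);c=ray(a,0,0)[0]
    for q in ((60,250),(130,187),(200,125),(250,80)):
        o,d=ray(b,*q);print(l,q,o+d*(n@(c-o))/(n@d))
E
```

```text
now 0.1 [0.1451 0.6073 0.2304] F [0.7879 0.3583 0.1356] 0.9984382900475174
[-169.5   96.9  -99.3   -0.     0.1   16.5]
[-289.4  197.6  -99.1    0.     0.1   31.5]
[-353.3  274.5  -99.     0.     0.1   41.5]
[-449.   390.   -68.8    0.     0.1   63.5]
[-519.8  489.2  -18.7    0.     0.1   63.5]
((110, 42), (300, 17)) (60, 250) [0.4479 0.3329 0.2873]
((110, 42), (300, 17)) (130, 187) [0.5416 0.2201 0.3175]
((110, 42), (300, 17)) (200, 125) [0.6284 0.1137 0.3463]
((110, 42), (300, 17)) (250, 80) [0.6885 0.0414 0.3656]
((105, 70), (325, 10)) (60, 250) [0.4456 0.3574 0.2247]
((105, 70), (325, 10)) (130, 187) [0.5442 0.2287 0.2849]
((105, 70), (325, 10)) (200, 125) [0.63   0.1148 0.3383]
((105, 70), (325, 10)) (250, 80) [0.6865 0.0412 0.3727]
```

>>> servo_tool(
  targets=[
    [-60,34,-60,0,0,6],
    [-115,66,-99,0,0,12],
    [-170,97,-99,0,0,17],
    [-215,135,-99,0,0,22],
    [-255,168,-99,0,0,27],
    [-289,198,-99,0,0,32],
    [-321,236,-99,0,0,37],
    [-353,275,-99,0,0,42],
    [-385,313,-90,0,0,49],
    [-417,352,-80,0,0,56],
  ],
  gripper=85,
)

```text
t: 1.35
tcp_pos: [0.3913, 0.1189, 0.3111]
tool_rot: [0.984, 0.176, 0.0, -0.0]
force: [0.9, 0.3, -0.1]
finger_gap: 0.996
```

```bash
python3 - <<'E'
from h import *
rows([((.42,.08,.30),down(13)),((.5,-.012,.2),down(13)),((.578,-.0125,.15),down(13)),((.578,-.0125,.074),down(13))])
E
```

```text
now 1.35 [0.3913 0.1189 0.3111] F [ 0.8763  0.2926 -0.0853] 0.9963188096467213
[13.4 46.4 11.1 -0.  -0.   7.3]
[ 56.5 160.5 111.1  -0.   -0.    7.3]
[129.5 188.  161.2  -0.   -0.    7.3]
[129.4 188.  237.2  -0.   -0.    7.3]
```

>>> servo_tool(
  targets=[
    [30,60,30,0,0,5],
    [45,110,65,0,0,7],
    [65,155,95,0,0,7],
    [98,175,130,0,0,7],
    [129,188,161,0,0,7],
    [129,188,161,0,0,7],
    [129,188,161,0,0,7],
  ],
  gripper=46,
)

```text
t: 2.22
tcp_pos: [0.5764, -0.01, 0.1502]
tool_rot: [0.993, 0.118, -0.001, -0.0]
force: [-0.8, 0.4, 0.1]
finger_gap: 0.538
```

```bash
python3 - <<'E'
from h import *
s=shot('wrist','w1.png');print(s['vfov'],s['cx'],s['cy'],-s['R'].T@s['t'])
rows([((.578,-.0125,.074),down(13))])
E
```

```text
65.70646984690485 278.0465144284298 209.011436906967 [0.5603 0.0669 0.2934]
now 2.275 [ 0.5766 -0.01    0.151 ] F [-0.6186  0.0754  0.8535] 0.5385628715748981
[ 0.8  2.8 77.  -0.   0.   0.6]
```

View pics/w1.png

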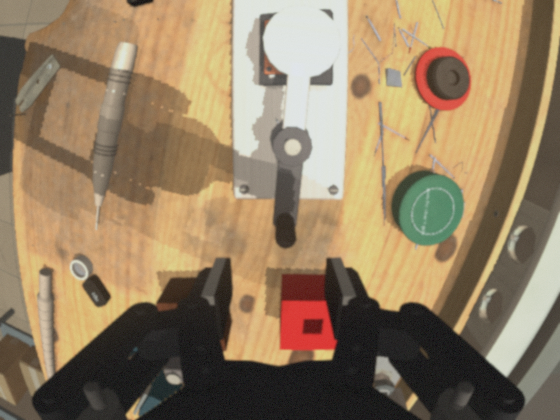

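Wrist view: the handle top is at about (286,228), between the finger tips at (220,260) and (340,260). I'll measure the handle and hub (292,146) here.

```bash
cat >> h.py <<'E'
def whit(s,u,v,z):
    f=210/np.tan(np.radians(float(s['vfov']))/2)
    x,y=u-s['cx'],v-s['cy'];r=np.hypot(x,y)+1e-9;t=r/f
    d=s['R'].T@np.array([np.sin(t)*x/r,np.sin(t)*y/r,np.cos(t)]);c=-s['R'].T@s['t']
    return c+d*(z-c[2])/d[2]
E
python3 - <<'E'
from h import *
s=dict(np.load('pics/w1.npz'))
for n,u,v,z in (('handle',286,221,.103),('handlebase',286,241,.067),('hub',292,146,.073),('disc',301,42,.063),('bs',244,189,.012),('be',334,189,.012)): print(n,whit(s,u,v,z))
E
```

```text
handle [0.5809 0.0007 0.103 ]
handlebase [ 0.5887 -0.0275  0.067 ]
hub [0.5751 0.0436 0.073 ]
disc [0.5641 0.1165 0.063 ]
bs [ 0.5469 -0.0103  0.012 ]
be [0.6255 0.0088 0.012 ]
```

```bash
python3 - <<'E'
from h import *
s=dict(np.load('pics/w1.npz'))
for n,u,v,z in (('handle',286,237,.103),('handlebase',286,222,.067)): print(n,whit(s,u,v,z))
E
```

```text
handle [ 0.5836 -0.0098  0.103 ]
handlebase [ 0.585  -0.0126  0.067 ]
```

>>> servo_tool(
  targets=[
    [5,3,30,0,0,0],
    [5,3,60,0,0,0],
    [5,3,77,0,0,0],
    [5,3,77,0,0,0],
  ],
)

```text
t: 2.78
tcp_pos: [0.5821, -0.0118, 0.0733]
tool_rot: [0.993, 0.118, -0.001, -0.0]
force: [-0.8, -0.1, -0.5]
finger_gap: 0.54
```

>>> servo_tool(
  targets=[
    [0,0,0,0,0,0],
    [0,0,0,0,0,0],
    [0,0,0,0,0,0],
  ],
  gripper=26,
  newtons=20,
)

```text
t: 3.15
tcp_pos: [0.5835, -0.0122, 0.0741]
tool_rot: [0.993, 0.118, 0.001, 0.0]
force: [0.8, -0.9, -0.8]
finger_gap: 0.303
```

>>> servo_tool(
  targets=[
    [-10,-1,0,0,0,10],
    [-19,-3,0,0,0,20],
    [-27,-7,0,0,0,30],
    [-35,-13,0,0,0,40],
    [-42,-20,0,0,0,50],
    [-48,-27,0,0,0,60],
    [-52,-36,0,0,0,70],
    [-54,-45,0,0,0,80],
    [-55,-55,0,0,0,90],
    [-55,-63,0,0,0,90],
  ],
)

```text
t: 4.4
tcp_pos: [0.5148, 0.0359, 0.0737]
tool_rot: [0.786, -0.618, 0.001, 0.0]
force: [-0.5, -21.0, 2.2]
finger_gap: 0.304
```

```bash
python3 - <<'E'
from h import *
s=shot('scene','d.png');b=shot('top','e.png')
rows([])
cv2.imwrite('pics/de.png',np.vstack([cv2.resize(s['color'][150:290,180:380,::-1],(600,420))]))
E
```

```text
now 4.5 [0.5149 0.0353 0.0736] F [-1.807  -6.1674  1.7118] 0.30261563076211884
```

View pics/de.png

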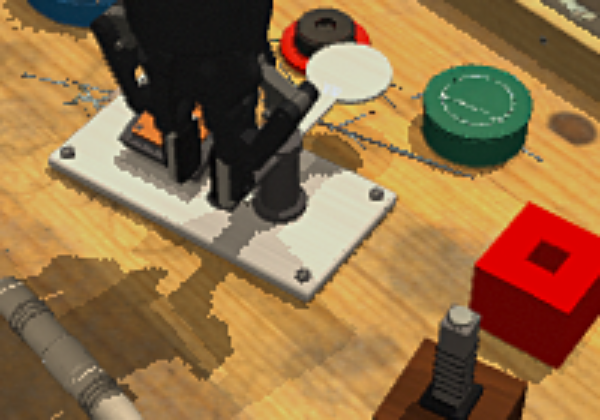

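The lever is on its open stop, with a force peak of 21 N and the disc now on the +x side. Next I'll release the handle and lift.

>>> servo_tool(
  targets=[
    [5,0,0,0,0,0],
    [5,0,0,0,0,0],
    [5,0,0,0,0,0],
    [5,0,-40,0,0,0],
    [5,0,-85,0,0,0],
    [5,0,-105,0,0,0],
  ],
  gripper=50,
)

```text
t: 5.25
tcp_pos: [0.517, 0.0315, 0.1806]
tool_rot: [0.786, -0.618, 0.002, -0.001]
force: [0.5, 0.2, 0.4]
finger_gap: 0.586
```

```bash
python3 - <<'E'
from h import *
rows([((.44,-.12,.18),down(18)),((.521,-.1475,.18),down(18))])
E
```

```text
now 5.25 [0.517  0.0315 0.1806] F [0.4659 0.1596 0.4082] 0.5855250797874728
[129.1 110.5   0.4  -0.1  -0.2 -94.4]
[174.9  38.2   0.7  -0.1  -0.2 -94.4]
```

>>> servo_tool(
  targets=[
    [20,5,0,0,0,-10],
    [39,8,0,0,0,-20],
    [58,12,0,0,0,-30],
    [78,17,0,0,0,-40],
    [98,21,0,0,0,-50],
    [117,25,0,0,0,-60],
    [137,29,0,0,0,-70],
    [156,34,0,0,0,-80],
    [170,37,0,0,0,-90],
    [175,38,0,0,0,-94],
  ],
)

```text
t: 6.5
tcp_pos: [0.52, -0.1483, 0.1782]
tool_rot: [0.988, 0.154, 0.0, -0.0]
force: [-0.3, 0.1, 0.2]
finger_gap: 0.587
```

>>> servo_tool(
  targets=[
    [0,0,0,0,0,0],
  ],
)

```text
t: 6.62
tcp_pos: [0.5199, -0.1478, 0.1782]
tool_rot: [0.988, 0.152, -0.0, -0.0]
force: [-0.6, -0.3, -0.1]
finger_gap: 0.586
```

```bash
python3 - <<'E'
from h import *
s=shot('wrist','w2.png');rows([])
cv2.imwrite('pics/w2c.png',cv2.resize(s['color'][90:370,140:420,::-1],(600,600),interpolation=cv2.INTER_CUBIC))
E
```

```text
now 6.675 [ 0.5198 -0.1475  0.1782] F [ 0.2785 -0.0849  0.1022] 0.583552215726549
```

View pics/w2c.png

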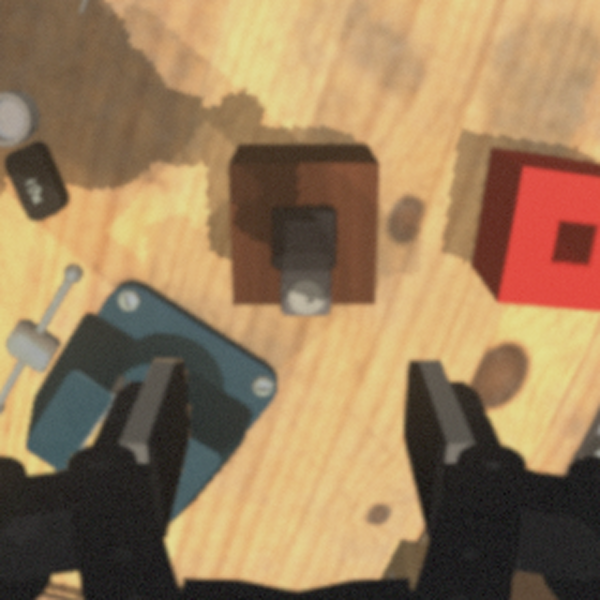

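```bash
python3 - <<'E'
from h import *
s=dict(np.load('pics/w2.npz'))
p=whit(s,140+305*.4667,90+297*.4667,.119);q=whit(s,140+304*.4667,90+237*.4667,.056);print(p,q)
c=[whit(s,140+u*.4667,90+v*.4667,.05) for u,v in((231,160),(378,163),(376,302),(234,303))];print(np.mean(c,0), c)
m=(p+q)/2
rows([((m[0],m[1],.071),down(18))])
E
```

```text
[ 0.5247 -0.1469  0.119 ] [ 0.5248 -0.1459  0.056 ]
[ 0.5253 -0.1462  0.05  ] [array([ 0.4882, -0.1259,  0.05  ]), array([ 0.5441, -0.1095,  0.05  ]), array([ 0.5629, -0.1655,  0.05  ]), array([ 0.5061, -0.1839,  0.05  ])]
now 6.675 [ 0.5198 -0.1475  0.1782] F [ 0.2785 -0.0849  0.1022] 0.583552215726549
[  5.    0.5 107.2  -0.    0.   -0.5]
```

>>> servo_tool(
  targets=[
    [4,0,30,0,0,0],
    [4,0,65,0,0,0],
    [4,0,95,0,0,0],
    [4,0,107,0,0,0],
    [4,0,107,0,0,0],
  ],
  gripper=42,
)

```text
t: 7.3
tcp_pos: [0.5236, -0.146, 0.0709]
tool_rot: [0.988, 0.153, -0.001, -0.0]
force: [0.7, -0.1, 0.2]
finger_gap: 0.486
```

>>> servo_tool(
  targets=[
    [0,0,0,0,0,0],
    [0,0,0,0,0,0],
    [0,0,0,0,0,0],
    [0,0,0,0,0,0],
    [0,0,0,0,0,0],
    [0,0,0,0,0,0],
  ],
  gripper=0,
  newtons=40,
)

```text
t: 8.05
tcp_pos: [0.5244, -0.1467, 0.0722]
tool_rot: [0.988, 0.152, 0.001, 0.0]
force: [-0.6, 0.6, 6.5]
finger_gap: 0.181
```

>>> servo_tool(
  targets=[
    [0,0,-10,0,0,0],
    [0,0,-30,0,0,0],
    [0,0,-60,0,0,0],
    [0,0,-90,0,0,0],
    [0,0,-120,0,0,0],
    [0,0,-128,0,0,0],
    [0,0,-128,0,0,0],
  ],
)

```text
t: 8.93
tcp_pos: [0.5236, -0.1464, 0.1993]
tool_rot: [0.988, 0.153, 0.0, 0.0]
force: [-0.2, -0.3, -2.1]
finger_gap: 0.181
```

```bash
python3 - <<'E'
from h import *
w=shot('wrist','w3.png');s=shot('scene','f.png')
cv2.imwrite('pics/f2.png',np.hstack([cv2.resize(w['color'][:,120:440,::-1],(440,577)),cv2.resize(s['color'][100:330,220:360,::-1],(350,577))]))
yaw=13.2;bx=np.array([np.cos(np.radians(yaw)),np.sin(np.radians(yaw)),0])
n=np.cos(np.radians(20))*np.array([0,0,1])-np.sin(np.radians(20))*bx
sp=np.array([.5553,.1145,.046])
print('n',n)
by=np.cross([0,0,1],bx)
T=Ro.from_rotvec(-np.radians(20)*by)*down(18.)
print('chk',T.apply([0,0,1]),-n)
rows([((.52,.02,.21),down(18)),(sp+n*.096,T),(sp+n*.066,T)])
E
```

```text
n [-0.333  -0.0781  0.9397]
chk [ 0.333   0.0781 -0.9397] [ 0.333   0.0781 -0.9397]
now 9.025 [ 0.523  -0.146   0.1981] F [-0.3413  0.7388 -1.2611] 0.18624658790047235
[  47.2 -159.2  -11.7   -0.1    0.1   -0.5]
[  76.7 -241.    62.2   -1.7   20.    -0.5]
[  87.  -240.2   90.4   -1.7   20.    -0.5]
```

View pics/f2.png

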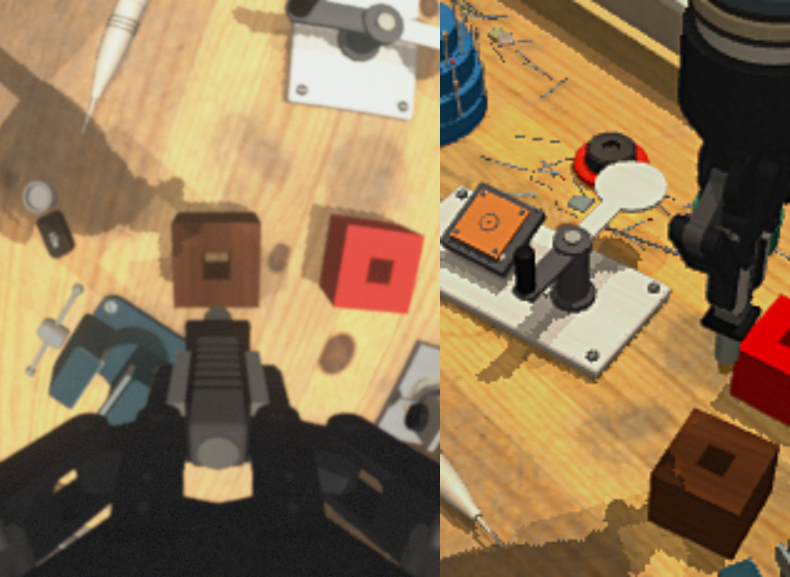

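The probe is held straight and the hole is empty. The ring is at about scene (240,188). I'll locate the spot by triangulating the copper plate in scene and top.

```bash
python3 - <<'E'
from h import *
b=shot('top','g.png');a=dict(np.load('pics/f.npz'))
def plate(s,x0,x1,y0,y1):
    I=cv2.cvtColor(np.ascontiguousarray(s['color'][y0:y1,x0:x1]),cv2.COLOR_RGB2HSV)
    m=cv2.inRange(I,(4,120,120),(18,255,255));m=cv2.morphologyEx(m,cv2.MORPH_OPEN,np.ones((3,3)))
    c=max(cv2.findContours(m,0,2)[0],key=cv2.contourArea)
    c=cv2.convexHull(c);M=cv2.moments(c);q=cv2.boxPoints(cv2.minAreaRect(c))+[x0,y0]
    print(cv2.contourArea(c),q.tolist());return M['m10']/M['m00']+x0,M['m01']/M['m00']+y0,c[:,0]+[x0,y0]
ua,va,ca=plate(a,215,265,165,210);ub,vb,cb=plate(b,195,240,170,215)
print(ua,va,ub,vb,tri(ray(a,ua,va),ray(b,ub,vb)),'ring',hit(a,239.6,188.5,.046),hit(a,ua,va,.046),hit(b,ub,vb,.046))
cv2.imwrite('pics/g2.png',np.hstack([cv2.resize(a['color'][165:210,215:265,::-1],(390,351),interpolation=cv2.INTER_CUBIC),cv2.resize(b['color'][165:215,195:245,::-1],(400,351),interpolation=cv2.INTER_CUBIC)]))
E
```

```text
918.5 [[211.9973487854004, 179.26259803771973], [216.23077011108398, 159.15384483337402], [268.1909828186035, 170.09283638000488], [263.9575614929199, 190.2015895843506]]
444.0 [[205.29412651062012, 183.1764678955078], [226.94118309020996, 177.76470565795898], [232.29412078857422, 199.17647171020508], [210.647066116333, 204.5882339477539]]
241.11522409726 175.47323534748685 218.85435435435434 191.2087087087087 (array([0.5553, 0.1104, 0.0824]), [np.float64(0.0034129997836224385), np.float64(0.003412999783622451)]) ring [0.5575 0.115  0.046 ] [0.5824 0.1409 0.046 ] [0.5552 0.116  0.046 ]
```

View pics/g2.png

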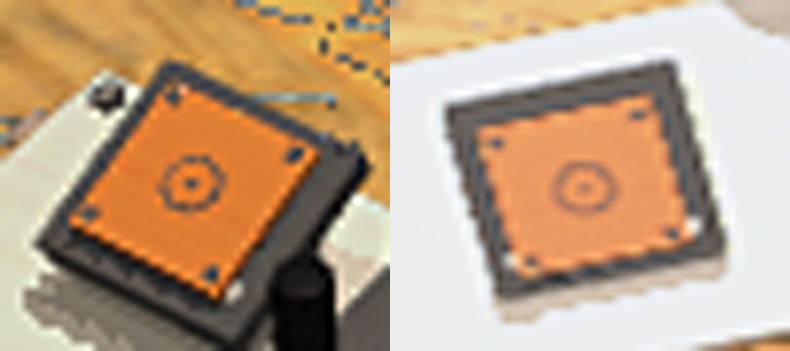

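```bash
python3 - <<'E'
from h import *
a=dict(np.load('pics/f.npz'));b=dict(np.load('pics/g.npz'))
print(tri(ray(a,239.6,188.6),ray(b,219.4,191.6)),hit(b,219.4,191.6,.046))
bx=np.array([np.cos(np.radians(13.2)),np.sin(np.radians(13.2)),0])
n=np.cos(np.radians(20))*np.array([0,0,1])-np.sin(np.radians(20))*bx
sp=np.array([.5565,.1150,.046])
T=Ro.from_rotvec(-np.radians(20)*np.cross([0,0,1],bx))*down(18.)
rows([((.50,.02,.21),down(18)),(sp+n*.116,T),(sp+n*.086,T),(sp+n*.066,T)])
E
```

```text
(array([0.5553, 0.114 , 0.0477]), [np.float64(0.0012246163837190752), np.float64(0.0012246163837193388)]) [0.5544 0.1149 0.046 ]
now 9.075 [ 0.5229 -0.146   0.1979] F [-0.5025  0.5253 -1.172 ] 0.18240087198707305
[  28.2 -165.2  -11.8   -0.1    0.1   -0.5]
[  71.2 -241.6   43.3   -1.7   20.1   -0.5]
[  81.5 -240.8   71.5   -1.7   20.1   -0.5]
[  88.4 -240.2   90.2   -1.7   20.1   -0.5]
```

>>> servo_tool(
  targets=[
    [7,-40,-8,0,0,0],
    [14,-85,-12,0,0,0],
    [21,-125,-12,0,0,0],
    [28,-165,-12,0,4,0],
    [40,-195,5,0,10,0],
    [55,-220,20,-1,15,0],
    [71,-241,43,-1.7,20,0],
    [75,-241,53,-1.7,20,0],
    [78,-241,62,-1.7,20,0],
    [78,-241,62,-1.7,20,0],
  ],
)

```text
t: 10.32
tcp_pos: [0.5267, 0.1061, 0.1369]
tool_rot: [0.973, 0.15, 0.174, -0.012]
force: [0.4, -0.6, -0.6]
finger_gap: 0.182
```

```bash
python3 - <<'E'
from h import *
w=shot('wrist','w4.png');s=shot('scene','i.png')
print(w['cx'],w['cy'])
cv2.imwrite('pics/i2.png',np.hstack([cv2.resize(w['color'][140:340,190:370,::-1],(450,500),interpolation=cv2.INTER_CUBIC),cv2.resize(s['color'][130:230,190:260,::-1],(350,500),interpolation=cv2.INTER_CUBIC)]))
R=Ro.from_quat(sense()['tool_rot']);print(R.apply([0,0,1]));rows([])
E
```

```text
278.0465144284298 209.011436906967
[ 0.3358  0.0749 -0.939 ]
now 10.425 [0.5266 0.1061 0.1377] F [-0.9606 -0.4668 -0.1939] 0.18181164651705758
```

View pics/i2.png

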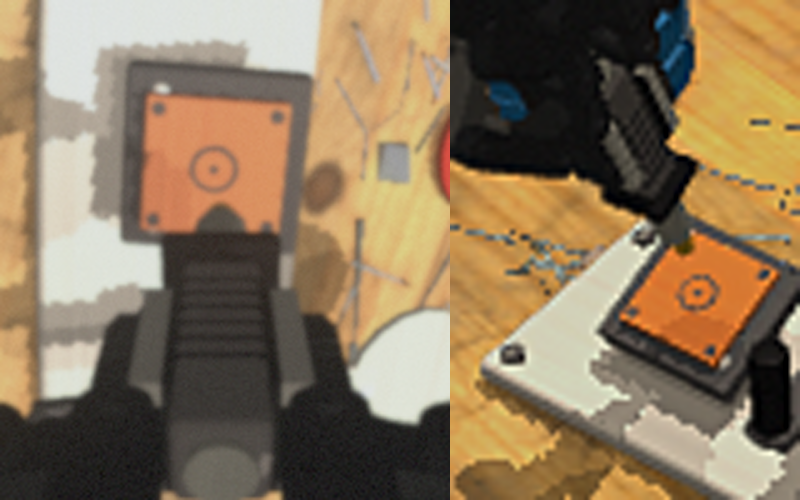

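```bash
python3 - <<'E'
from h import *
a=dict(np.load('pics/i.npz'));w=dict(np.load('pics/w4.npz'))
st=sense();R=Ro.from_quat(st['tool_rot']);p=st['tcp_pos']
tip=p+.066*R.apply([0,0,1])
def proj(s,X):
    c=s['R']@X+s['t'];f=210/np.tan(np.radians(float(s['vfov']))/2);return s['cx']+f*c[0]/c[2],s['cy']+f*c[1]/c[2]
def wproj(s,X):
    c=s['R']@X+s['t'];f=210/np.tan(np.radians(float(s['vfov']))/2);r=np.hypot(c[0],c[1]);t=np.arctan2(r,c[2]);return s['cx']+f*t*c[0]/r,s['cy']+f*t*c[1]/r
print('tip',tip,proj(a,tip),'obs 236.8,179.4',wproj(w,tip),'obs',190+222/2.5,140+206/2.5)
but=p-.047*R.apply([0,0,1]);print('button',wproj(w,but),'obs',190+222/2.5,140+468/2.5)
r=whit(w,190+213/2.5,140+170/2.5,.046);print('ring wrist',r,'scene',hit(a,239.4,188.4,.046))
for X in (r,np.array([.5555,.1148,.046])):
    print('tool delta mm',R.inv().apply(X-tip)*1000, wproj(w,X))
E
```

```text
tip [0.5487 0.1111 0.0757] (np.float64(236.32042272966322), np.float64(179.83393392479053)) obs 236.8,179.4 (np.float64(275.37634083317624), np.float64(224.96722021614508)) obs 278.8 222.4
button (np.float64(272.606490048429), np.float64(332.5892907773964)) obs 278.8 327.2
ring wrist [0.5583 0.1153 0.046 ] scene [0.5574 0.1155 0.046 ]
tool delta mm [-0.4263 -2.1143 31.4293] (np.float64(275.2000000000006), np.float64(208.0))
tool delta mm [-3.053  -2.433  30.4604] (np.float64(271.7692160135373), np.float64(207.98723017277814))
```

>>> servo_tool(
  targets=[
    [-1,-1,8,0,0,0],
    [-2.7,-2.3,16,0,0,0],
    [-2.7,-2.3,22,0,0,0],
    [-2.7,-2.3,25,0,0,0],
    [-2.7,-2.3,25,0,0,0],
    [-2.7,-2.3,25,0,0,0],
  ],
)

```text
t: 11.18
tcp_pos: [0.5309, 0.1102, 0.1129]
tool_rot: [0.973, 0.15, 0.174, -0.012]
force: [0.5, 0.0, -0.7]
finger_gap: 0.181
```

```bash
python3 - <<'E'
from h import *
w=shot('wrist','w5.png');s=shot('scene','j.png')
cv2.imwrite('pics/j2.png',np.hstack([cv2.resize(w['color'][170:270,235:325,::-1],(450,500),interpolation=cv2.INTER_CUBIC),cv2.resize(s['color'][155:225,205:255,::-1],(350,490),interpolation=cv2.INTER_CUBIC)[:500]] if 0 else [cv2.resize(w['color'][170:270,235:325,::-1],(450,500),interpolation=cv2.INTER_CUBIC),cv2.resize(s['color'][155:225,205:255,::-1],(350,500),interpolation=cv2.INTER_CUBIC)]))
st=sense();R=Ro.from_quat(st['tool_rot']);tip=st['tcp_pos']+.066*R.apply([0,0,1]);print('tip',tip,R.apply([0,0,1]));rows([])
f=[]
for i in range(4):
    snapshot('wrist');F=sense()['force'];f.append(F@R.apply([0,0,-1]))
print('axial',f)
E
```

```text
tip [0.553  0.1151 0.051 ] [ 0.3352  0.0754 -0.9391]
now 11.275 [0.5309 0.1102 0.113 ] F [-0.8433  0.1007 -0.741 ] 0.18212432020262131
axial [np.float64(-0.7933602728105088), np.float64(-1.2786250447718663), np.float64(-1.3163638461701066), np.float64(-1.5417230090642677)]
```

View pics/j2.png

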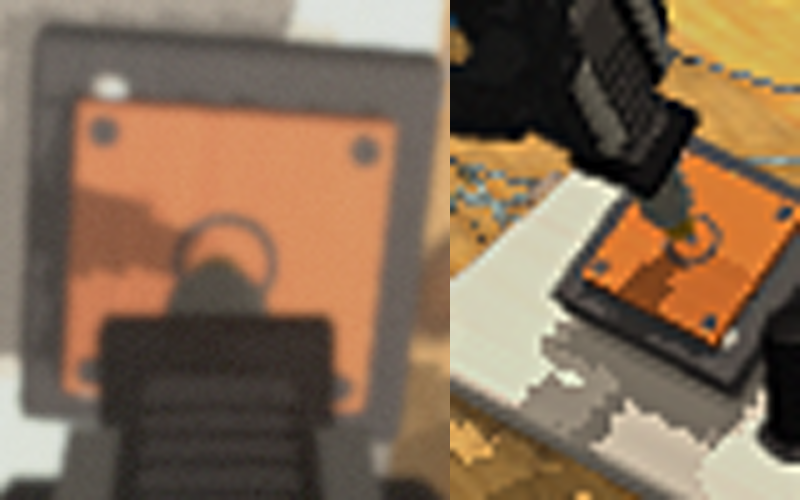

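>>> servo_tool(
  targets=[
    [1.3,0,2,0,0,0],
    [1.3,0,5,0,0,0],
    [1.3,0,8,0,0,0],
    [1.3,0,8,0,0,0],
    [1.3,0,8,0,0,0],
  ],
)

```text
t: 12.1
tcp_pos: [0.5348, 0.1111, 0.1059]
tool_rot: [0.973, 0.15, 0.174, -0.012]
force: [0.1, -0.4, 1.8]
finger_gap: 0.177
```

```bash
cat > ax.py <<'E'
from h import *
R=Ro.from_quat(sense()['tool_rot']);f=[]
for i in range(6):
    snapshot('wrist');f.append(sense()['force']@R.apply([0,0,-1]))
print('axial',np.mean(f),np.std(f),sense()['tcp_pos'],sense()['tcp_pos']+.066*R.apply([0,0,1]),sense()['t'])
E
python3 ax.py
```

```text
axial 0.5397553976200493 0.3056274774426351 [0.5348 0.1111 0.1059] [0.5569 0.1161 0.0439] 12.4
```

>>> servo_tool(
  targets=[
    [0,0,1.5,0,0,0],
    [0,0,3,0,0,0],
    [0,0,4.5,0,0,0],
    [0,0,4.5,0,0,0],
    [0,0,4.5,0,0,0],
  ],
)

```text
t: 13.02
tcp_pos: [0.5363, 0.1115, 0.1016]
tool_rot: [0.973, 0.15, 0.174, -0.012]
force: [0.9, 0.5, 3.2]
finger_gap: 0.179
```

```bash
python3 ax.py; python3 - <<'E'
from h import *
w=shot('wrist','w6.png');s=shot('scene','k.png')
cv2.imwrite('pics/k2.png',np.hstack([cv2.resize(w['color'][170:270,235:325,::-1],(450,500),interpolation=cv2.INTER_CUBIC),cv2.resize(s['color'][155:225,205:255,::-1],(350,500),interpolation=cv2.INTER_CUBIC)]))
E
```

```text
axial 2.370545813551953 0.3523892472402124 [0.5363 0.1115 0.1016] [0.5584 0.1164 0.0397] 13.325
```

View pics/k2.png

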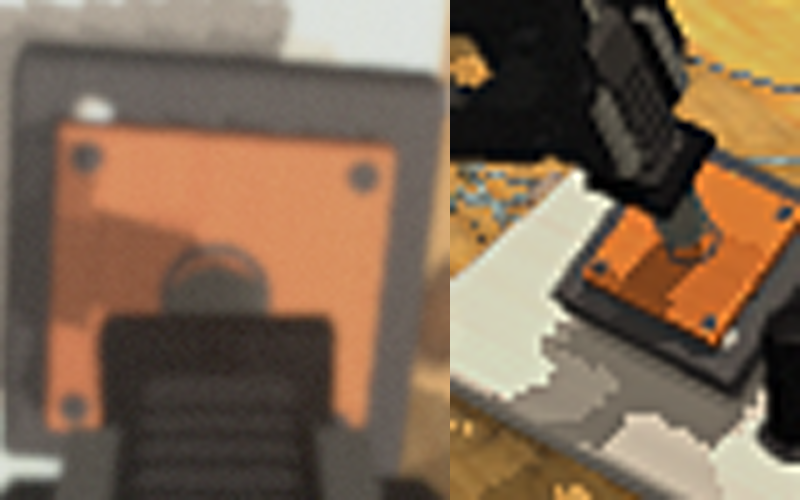

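```bash
python3 - <<'E'
from h import *
w=dict(np.load('pics/w6.npz'));st=sense();R=Ro.from_quat(st['tool_rot']);z=R.apply([0,0,1]);p=st['tcp_pos']
f=210/np.tan(np.radians(float(w['vfov']))/2)
def wp(X):
    c=w['R']@X+w['t'];r=np.hypot(c[0],c[1]);t=np.arctan2(r,c[2]);return ((w['cx']+f*t*c[0]/r-235)*5,(w['cy']+f*t*c[1]/r-170)*5)
y=R.apply([0,1,0])
print('nose far edge',wp(p+.052*z-.007*y),wp(p+.052*z+.007*y))
c=p+.059*z
print('contact',c,wp(c),'ring far edge if centred',wp(c-.0075*y), wp(c-.0095*y),wp(c-.0055*y),'left/right',wp(c-R.apply([.0075,0,0])),wp(c+R.apply([.0075,0,0])))
E
```

```text
nose far edge (np.float64(199.37608490185625), np.float64(260.4238621008355)) (np.float64(199.75616105133952), np.float64(361.07918633093857))
contact [0.5561 0.1159 0.0462] (np.float64(200.06849025867126), np.float64(291.6477336323081)) ring far edge if centred (np.float64(199.88424074785058), np.float64(238.43466304981717)) (np.float64(199.83626480360783), np.float64(224.02900703631758)) (np.float64(199.9327218800346), np.float64(252.75080447057235)) left/right (np.float64(143.66170652624305), np.float64(291.5822312509879)) (np.float64(256.51395727502745), np.float64(291.6357463328569))
```

The wrist view agrees to about 1 mm: the nose edge is at 262 (predicted 260), the ring's far edge is at about 245 (238 if centred), and they line up sideways. The push is about 3.6 N, roughly 7 mm of plunger travel. I'm handing in.

```bash
python3 - <<'E'
from h import *
print(sign_off()); s=sense();print(s['t'],s['tcp_pos'],s['force'],s['finger_gap'])
E
```

```text
the job is handed in; nothing more can be done
None
the job is handed in; nothing more can be done
```

I opened the lever to its stop, took the probe out of its stand, and handed in at about 13 s with the tip held on the ring-marked spot. The hand-in returned no verdict, so the checks below are my own.

- **Lever:** The force rose to 21 N against the open stop, and the camera shows the disc swung to the block's +x side. It was still there in the later pictures.
- **Press:** The axial force rose about 3.6 N above the free-hanging baseline, which puts the tip about 7 mm in. Geometry agrees: contact came close to where it was predicted.
- **Position and angle:** The wrist view puts the tip within about 1 mm of the ring's centre. The tool axis is within about 1° of the plate's normal, taking the plate's 20° slope as given and its yaw as measured.
- **Other things:** I did not compare the bystanders' positions before and after. The arm never went near them, and nothing looked moved in the pictures.
- **Disagreements:** The wrist camera reads about 3 mm to one side (toward +x) of the other cameras, so I used it only to compare tip and ring within the same picture. The scene view alone suggested the tip was 2 to 3 mm off centre, which is still inside the 6 mm limit.

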